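Lay out new gearbox parts in the order of the old ones

ROBOT

A 6-joint arm with a two-finger parallel gripper is mounted at the origin on the work surface. World frame = base frame: x ahead of the robot, y to its left, z up, the work surface at z = 0. Lengths are in mm, angles in rad, forces in N, time in s.
With the tool pointing down it reaches from about 425 to 925 mm from the base axis. Payload 12.5 kg.
Tool frame: the origin (TCP) lies between the finger pads; the fingertips stand 17 mm ahead of it and the grasp point (between the pads) lies 2 mm behind it (r.nose_length is the distance from the TCP to the fingertips, in mm); z points along the fingers, y is the line along which they close (so a half turn about z gives the same grasp; the last joint's range is limited). The gripper opens to 85 mm and grips with 20 to 120 N. Pads are 22 mm wide; open, the fingers measure 114 mm over their backs; the gripper's body (76 mm by 85 mm) begins 54 mm behind the grasp point. The pads swing forward as they close: fully open they stand 13 mm farther back than shut.
Start: joints at [-1.292, 0.491, 1.559, -0, 1.092, -0.106], TCP at [234.632, -579.302, 248.327] pointing down, gripper open.
Joint ranges: [-3.1, 3.1], [-0.84, 2.19], [0.05, 2.79], [-1.13, 4.28], [0.06, 2.93], [-2.69, 2.69]. Speed limits (rad/s): [2.22, 2.22, 2.79, 3.14, 3.14, 3.14].

INTERFACE

Orientations are given as a unit quaternion [x, y, z, w].
In Python, from rig import r gives the robot as it stands.
- The arm moves only by the tool step_arm, never from a script. Its argument "motion" is a list of rows, each an object of numbers: "dx", "dy", "dz": the shift along the tool's x, y, z in mm; "ax", "ay", "az": the turn, a rotation vector about the tool's x, y, z in degrees. A call has 1 to 5 rows; each row is the pose to reach, as a shift and turn from the pose commanded when the call began, along the tool's axes at that moment; what a row does not reach only later rows make up. A row lasts 1/8 s, in which the tool goes at most 62.5 mm and 10.7 degrees, less where a joint would pass 70% of its speed; a pose out of reach is approached as far as the arm can. A call with a gripper value outside its range is refused whole. "fingers" is the closure, from -1 (fully open) to 1 (shut), set as the call begins (left out, the last holds). The fingers move at their own pace and stop on an object; the grip force is fixed at half the most. Time passes only in rows, so rows that repeat a pose let the fingers close. It gives the time, the measured TCP pose, the force, the opening and the grip force at its end, in the units of the state.
- r.sense(): the state, without advancing time (a new reading comes with each control period).
- r.capture(name): name is "scene" or "top" or "wrist"; returns the picture (480x640x3 uint8, red, green, blue); there is no depth.
- r.camera_params(name): a dict with "mtx" (3x3 intrinsics, pixels), "world_from_camera" (4x4, takes a point from camera to world coordinates); the wrist camera has in their place "tool_from_camera" (4x4, takes a point from camera to tool coordinates, whose origin is the TCP and whose axes are the flange's). Camera axes: x right, y up, looking along -z (the intrinsics and any distortion apply to the point x, -y, -z); pixel columns grow to the right and rows downward; lengths in mm; the calibration is good to about 2 mm. The wrist camera is an equidistant fisheye: a pixel r from the principal point sees the ray r / f radians off the axis. A picture is of the moment at which its call begins: read the wrist's pose just before it. camera_params takes no time and is no camera call.
- r.sign_off(): hands the job in; it is judged then, once.
The state is a dict: "time": time; "q": joint angles; "qvel": joint speeds; "tau": joint torques, N m; "eef_pos": TCP position; "ee_rot": TCP orientation; "force": force on the tool from outside, world axes, zero at the start; "ft_torque": the same for the moment, N m; "finger_gap": opening from 0.0 (shut) to 1.0 (fully open); "grasp_force": force on a finger pad.
Only numpy, scipy, OpenCV 4.12 (cv2) and the standard library are available. Lean on these libraries where they do the work, as an engineer would, in place of code of your own. Each camera call takes 0.05 s, during which the arm holds its last target. There are 200 camera calls.

TASK

The old gearbox parts stand in the back row of the wooden layout tray, in the order they came off the shaft. Take the four new bright parts from the grey supply rack and stand each one upright on its base near the middle of the empty front bay (on the robot's side) directly before its old counterpart, so that the new row repeats the order of the old row. Leave the old parts standing in their bays.

Things in the scene. Friction and masses are not known exactly. Their poses are not given: they have to be found in the camera images.
- new_pinion: new, bright steel small spur pinion standing on end, twelve square-tipped teeth, 42 mm over the teeth, 32 mm high, small black bore; a tooth points along its x axis and every 30 degrees from it. Loose in any bay of the supply rack, turned up to 0.5 rad. The bore is closed flush. Origin: centre of its underside, z up.
- new_nut: new, bright steel large hexagon nut lying flat, 36 mm across flats, 41.6 mm across corners, 30 mm high, wide black bore; two of its flats face its +x and -x, the others every 60 degrees. Loose in any bay of the supply rack, turned up to 0.5 rad. The bore is closed flush. Origin: centre of its underside, z up.
- new_sleeve: new, bright steel plain round spacer sleeve standing on end, 30 mm in diameter and 48 mm high (the tallest part), wide black bore. Loose in any bay of the supply rack, turned up to 0.5 rad. The bore is closed flush. Origin: centre of its underside, z up.
- new_bush: new, bright steel flanged bush standing on its flange: flange 44 mm in diameter and 7 mm thick at the bottom, above it a round body 28 mm in diameter; 40 mm high in all, small black bore. Loose in any bay of the supply rack, turned up to 0.5 rad. The bore is closed flush. Origin: centre of its underside, z up.
- old_pinion: old, darker steel pinion, the same shape and size as the new one. Loose, stands upright in one of the back-row bays of the layout tray, any order, within about 5 mm of the bay's centre. Origin: centre of its underside, z up.
- old_nut: old, darker steel nut, the same shape and size as the new one. Loose, stands upright in one of the back-row bays of the layout tray, any order, within about 5 mm of the bay's centre. Origin: centre of its underside, z up.
- old_sleeve: old, darker steel sleeve, the same shape and size as the new one. Loose, stands upright in one of the back-row bays of the layout tray, any order, within about 5 mm of the bay's centre. Origin: centre of its underside, z up.
- old_bush: old, darker steel bush, the same shape and size as the new one. Loose, stands upright in one of the back-row bays of the layout tray, any order, within about 5 mm of the bay's centre. Origin: centre of its underside, z up.
- supply_rack: fixed grey plastic rack near the robot, 74 (x) by 284 mm (y), one row of four bays 66 mm square inside. Floor 6 mm above the bench, ribs 4 mm thick with tops at 11 mm. Bay centres at its x = 0, y = 105, 35, -35, -105 mm. Origin: centre of its underside on the bench; x points away from the robot, y along the row to the left, turned up to 0.15 rad.
- layout_tray: fixed wooden tray beyond the rack, 172 (x) by 284 mm (y), two rows of four bays 80 (x) by 66 mm. Floor 6 mm above the bench, ribs 4 mm thick, tops at 11 mm. Bay centres at its y = 105, 35, -35, -105 mm; front row (empty) x = -42 mm, back row (old parts) x = 42 mm. Origin: centre of its underside on the bench; x points away from the robot, y along the row to the left, turned up to 0.15 rad.
Not all that is in view belongs to the job. Leave any red look-alike of the new_sleeve alone.

How it is judged:
By the outcome, as a careful person would: the job done as asked, in the order asked, and still so for the second after the job is handed in, with the robot touching nothing.
It also fails if it takes over 104 s, if anything falls off the work surface, if the arm or the gripper's body presses on something with over 40 N, if the wrist force passes 120 N, or if a joint passes its speed limit or range.

## Working session

There is one attempt and no reset: what is moved stays moved. The work goes in short steps, Python scripts to look and compute and a tool call to move; the robot and the scene stay as the last step left them, time stands still between calls to the robot, and variables do not carry over. Pictures are saved under pics/ and viewed, at most 14 in all, crops included, and the job is handed in when it is done.

Besides the shell and the picture viewer there is one more tool, called in YAML: its name, and indented under it one key for each argument. step_arm: Moves the arm, as the interface text tells. Its arguments: {"type":"object","properties":{"motion":{"type":"array"},"fingers":{"type":"number"}},"required":["motion"]}

```bash
mkdir -p pics; python3 - <<'E'
from rig import r
import cv2,json
print(r.sense())
for n in("scene","top"):
    im=r.capture(n); cv2.imwrite(f"pics/{n}0.png",im[:,:,::-1]); print(n,r.camera_params(n))
print(r.camera_params("wrist"))
E
```

```text
{'time': 0.0, 'q': array([-1.29158752e+00,  4.91560444e-01,  1.55949418e+00, -1.82338315e-05,
        1.09169219e+00, -1.05609084e-01]), 'qvel': array([-0.00116804,  0.00224672,  0.00102947,  0.0003272 , -0.00044542,
       -0.00160805]), 'tau': array([-1.36018207e-03, -6.18455386e+01, -2.61593020e+01, -1.10035323e-04,
        4.14172842e-03,  6.35670716e-06]), 'eef_pos': array([ 234.56856608, -579.06842107,  247.71177546]), 'ee_rot': array([ 9.81545467e-01,  1.91228039e-01, -5.80849802e-05, -5.74204449e-04]), 'force': array([ 0.54375505, -0.17387537,  0.19166778]), 'ft_torque': array([-0.00998486, -0.01190105,  0.03208103]), 'grasp_force': 0.0, 'finger_gap': 0.9978760550430474}
scene {'mtx': array([[566.4422565 ,   0.        , 312.71622485],
       [  0.        , 566.4422565 , 239.31688093],
       [  0.        ,   0.        ,   1.        ]]), 'world_from_camera': array([[-8.57177583e-01, -4.49429673e-01,  2.51514534e-01,
         8.10287291e+02],
       [ 5.14925269e-01, -7.38457689e-01,  4.35352971e-01,
         4.35830437e+02],
       [-9.92770200e-03,  5.02685996e-01,  8.6441207
[... 474 characters left out ...]
0],
       [ 7.98999531e-03,  1.29472343e-01,  9.91550842e-01,
         9.36029657e+02],
       [ 0.00000000e+00,  0.00000000e+00,  0.00000000e+00,
         1.00000000e+00]])}
{'mtx': array([[371.64829954,   0.        , 318.73590385],
       [  0.        , 371.64829954, 244.99531993],
       [  0.        ,   0.        ,   1.        ]]), 'tool_from_camera': array([[-3.40260534e-04,  9.55018786e-01,  2.96545110e-01,
         7.47640118e+01],
       [ 9.99999896e-01,  2.35130913e-04,  3.90180299e-04,
        -6.60031876e-01],
       [ 3.02902593e-04,  2.96545212e-01, -9.55018767e-01,
        -1.24511023e+02],
       [ 0.00000000e+00,  0.00000000e+00,  0.00000000e+00,
         1.00000000e+00]])}
```

View pics/top0.png

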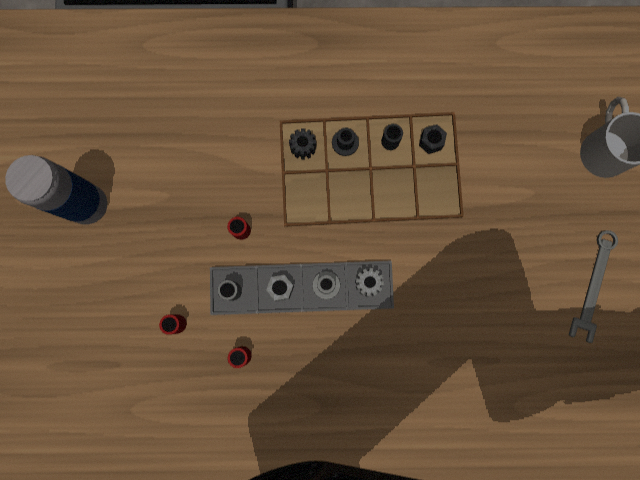

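View pics/scene0.png

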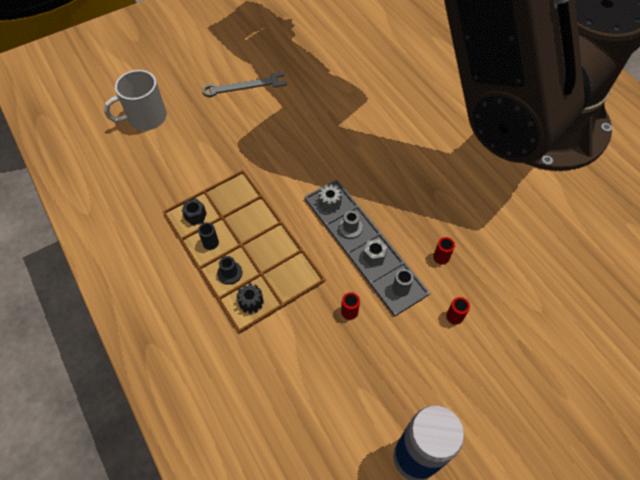

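The old row, from left (+y) to right, is pinion (303,143), bush (345,142), sleeve (392,136), nut (433,138). The new parts in the rack, left to right, are sleeve (229,290), nut (280,288), bush (326,285), pinion (370,282). Three red look-alikes stand clear of the rack.

```bash
cat > h.py <<'E'
import numpy as np, cv2
from rig import r
from scipy.spatial.transform import Rotation as R
def ray(name,px):
    c=r.camera_params(name);K=c["mtx"];px=np.atleast_2d(np.asarray(px,float))
    if name=="wrist":
        s=r.sense();T=np.eye(4);T[:3,:3]=R.from_quat(s["ee_rot"]).as_matrix();T[:3,3]=s["eef_pos"]
        T=T@c["tool_from_camera"]
        d=(px-K[:2,2])/K[0,0];th=np.linalg.norm(d,axis=1,keepdims=True)
        u=d/np.maximum(th,1e-9);v=np.c_[u[:,:1]*np.sin(th),-u[:,1:]*np.sin(th),-np.cos(th)]
    else:
        T=c["world_from_camera"];d=(px-K[:2,2])/K[0,0];v=np.c_[d[:,0],-d[:,1],-np.ones(len(d))]
    return T[:3,3],v@T[:3,:3].T
def plane(name,px,z):
    o,v=ray(name,px);return o+v*((z-o[2])/v[:,2])[:,None]
E
cat > m.py <<'E'
from h import *
print("nose",r.nose_length)
def dark(im,c,w=14,th=45):
    x,y=c;p=im[y-w:y+w,x-w:x+w].max(2);m=(p<th).astype(np.uint8)
    n,l,s,ce=cv2.connectedComponentsWithStats(m)
    k=min(range(1,n),key=lambda i:np.hypot(*(ce[i]-w))+(100 if s[i][4]<12 else 0))
    return ce[k]+[x-w,y-w],s[k][4]
top=cv2.imread("pics/top0.png");sc=cv2.imread("pics/scene0.png")
for n,h,a,b in [("sleeve",54,(228,290),(404,274)),("nut",36,(280,288),(376,245)),("bush",46,(326,284),(352,215)),("pinion",38,(370,281),(330,190))]:
    for nm,im,c in(("top",top,a),("scene",sc,b)):
        p,ar=dark(im,c);print(n,nm,p.round(1),ar,plane(nm,[p],h)[0].round(1))
# tray, rack outlines (corners in order: left-back, right-back, right-front, left-front)
hsv=cv2.cvtColor(top,cv2.COLOR_BGR2HSV)
for n,c in (("tray",[(281,121),(454,113),(462,216),(286,224)]),("rack",[(211,267),(390,260),(392,306),(212,313)])):
    w=plane("top",c,11);d=(w[0]+w[3]-w[1]-w[2])/2
    print(n,w.round(1)[:,:2].tolist(),"ctr",w.mean(0).round(1),"len",np.linalg.norm(d),"yaw",np.arctan2(-d[0],d[1]))
big=np.hstack([cv2.resize(top[255:320,205:400],None,fx=4,fy=4,interpolation=cv2.INTER_CUBIC)])
big2=cv2.resize(top[105:230,270:470],None,fx=4,fy=4,interpolation=cv2.INTER_CUBIC)[:330]
cv2.imwrite("pics/crop1.png",np.vstack([np.pad(big,((0,0),(0,20),(0,0))),big2]) )
E
python3 m.py
```

```text
nose 17.0
sleeve top [226.9 289.6] 160 [474.5 152.7  54. ]
sleeve scene [404.2 276.3] 95 [476.6 154.5  54. ]
nut top [279.1 287.4] 159 [477.8  76.8  36. ]
nut scene [375.2 248.1] 87 [480.2  78.5  36. ]
bush top [326.  283.9] 98 [482.   6.  46.]
bush scene [351.2 216.4] 48 [484.1   8.   46. ]
pinion top [369.6 281.7] 94 [485.  -59.9  38. ]
pinion scene [329.9 193.5] 39 [487.3 -57.6  38. ]
tray [[746.1, 76.2], [757.5, -203.6], [588.7, -210.0], [578.3, 68.1]] ctr [667.7 -67.3  11. ] len 279.1528843038642 yaw 0.0390687983621293
rack [[511.5, 184.9], [519.9, -94.5], [448.5, -96.0], [440.4, 182.2]] ctr [480.1  44.2  11. ] len 278.94225510397433 yaw 0.029480908043249338
```

View pics/crop1.png

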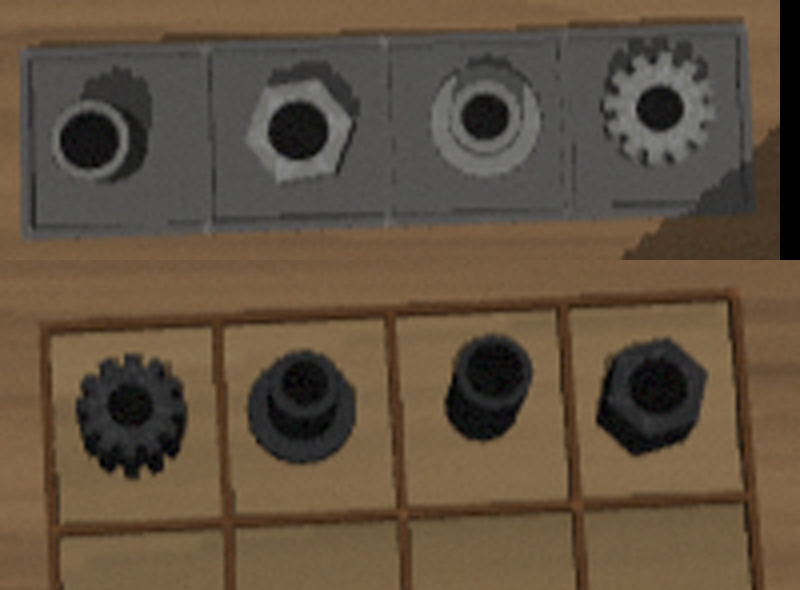

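```bash
cat > p.py <<'E'
import sys
from h import *
# usage: p.py x y z [yaw of tool x, deg]  -> shift in tool axes
def plan(x,y,z,psi=None):
    s=r.sense();M=R.from_quat(s["ee_rot"]);m=M.as_matrix()
    p=np.degrees(np.arctan2(m[1,0],m[0,0]));d=M.inv().apply(np.array([x,y,z])-s["eef_pos"])
    print("t%.2f pos"%s["time"],s["eef_pos"].round(1),"psi %.1f tilt"%p,m[:,2].round(3)[:2],"d",d.round(1),"az",None if psi is None else round(p-psi,1),"q6 %.2f"%s["q"][5],"F",s["force"].round(1),"gap %.2f"%s["finger_gap"],"grip",s["grasp_force"])
if __name__=="__main__": plan(*map(float,sys.argv[1:]))
E
python3 p.py 486 -59 150 92
```

```text
t0.10 pos [ 234.5 -579.1  247.8] psi 22.0 tilt [-0.     0.001] d [ 428.3 -387.6   98.2] az -70.0 q6 -0.11 F [ 0.1 -0.2 -0. ] gap 1.00 grip 0.0
```

step_arm:
  motion:
    - {"dx":428,"dy":-388,"dz":98,"az":-70}
    - {"dx":428,"dy":-388,"dz":98,"az":-70}
    - {"dx":428,"dy":-388,"dz":98,"az":-70}
    - {"dx":428,"dy":-388,"dz":98,"az":-70}
    - {"dx":428,"dy":-388,"dz":98,"az":-70}
  fingers: -0.4

```text
schema error: expected keys dx, dy, dz, ax, ay, az
```

```bash
python3 p.py 486 -59 150 92
```

```text
t0.10 pos [ 234.5 -579.1  247.8] psi 22.0 tilt [-0.     0.001] d [ 428.3 -387.6   98.2] az -70.0 q6 -0.11 F [ 0.1 -0.2 -0. ] gap 1.00 grip 0.0
```

step_arm:
  motion:
    - {"dx":428,"dy":-388,"dz":98,"ax":0,"ay":0,"az":-70}
    - {"dx":428,"dy":-388,"dz":98,"ax":0,"ay":0,"az":-70}
    - {"dx":428,"dy":-388,"dz":98,"ax":0,"ay":0,"az":-70}
    - {"dx":428,"dy":-388,"dz":98,"ax":0,"ay":0,"az":-70}
    - {"dx":428,"dy":-388,"dz":98,"ax":0,"ay":0,"az":-70}
  fingers: -0.4

```text
time: 0.72
eef_pos: [369.0, -300.0, 195.7]
ee_rot: [0.788, 0.616, 0.0, 0.0]
force: [0.8, -0.6, -0.5]
finger_gap: 0.698
grasp_force: 0.0
```

```bash
python3 p.py 486 -59 150 92
```

```text
t0.72 pos [ 369.  -300.   195.7] psi 76.1 tilt [ 0. -0.] d [262.1  55.6  45.7] az -15.9 q6 -0.58 F [ 0.8 -0.6 -0.5] gap 0.70 grip 0.0
```

step_arm:
  motion:
    - {"dx":258,"dy":55,"dz":45,"ax":0,"ay":0,"az":-15}
    - {"dx":258,"dy":55,"dz":45,"ax":0,"ay":0,"az":-15}
    - {"dx":258,"dy":55,"dz":45,"ax":0,"ay":0,"az":-15}
    - {"dx":258,"dy":55,"dz":45,"ax":0,"ay":0,"az":-15}
    - {"dx":258,"dy":55,"dz":45,"ax":0,"ay":0,"az":-15}

```text
time: 1.35
eef_pos: [485.9, -62.5, 150.3]
ee_rot: [0.701, 0.713, -0.0, -0.0]
force: [-0.2, -0.6, -0.3]
finger_gap: 0.705
grasp_force: 0.0
```

```bash
python3 p.py 486 -59 150 92; python3 -c "
from h import *
im=r.capture('wrist');cv2.imwrite('pics/w1.png',im[:,:,::-1])"; python3 p.py 486 -59 150 92
```

```text
t1.35 pos [485.9 -62.5 150.3] psi 91.0 tilt [-0.001  0.   ] d [3.5 0.2 0.3] az -1.0 q6 -0.28 F [-0.2 -0.6 -0.3] gap 0.70 grip 0.0
t1.40 pos [486.1 -62.5 150.3] psi 90.9 tilt [-0.001  0.   ] d [ 3.5 -0.   0.3] az -1.1 q6 -0.28 F [ 0.1  0.1 -0.2] gap 0.70 grip 0.0
```

View pics/w1.png

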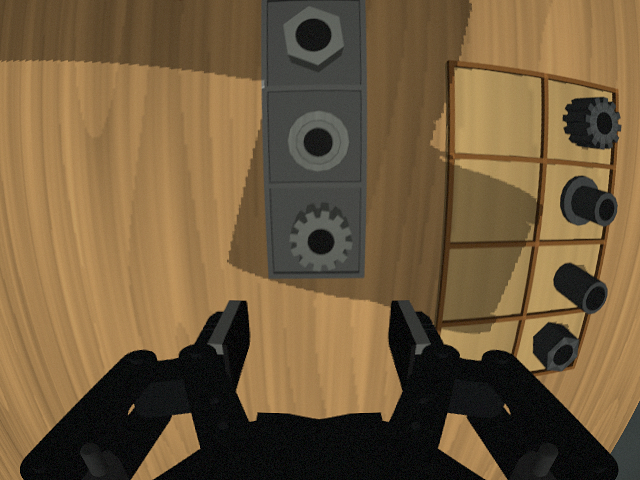

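The wrist view shows the nut bore (313,35), bush bore (318,142) and pinion bore (320,241). The tray's front edge runs from (449,62), with rib crossings at about (452,156), (449,242) and (444,326).

```bash
python3 - <<'E'
from m import dark
from h import *
im=cv2.imread("pics/w1.png")
for n,c,h in(("pinion",(320,241),38),("bush",(318,142),46),("nut",(314,35),36)):
    p,a=dark(im,c,22,50);print(n,p,a,plane("wrist",[p],h)[0].round(1))
print(plane("wrist",[(449,62),(452,156),(449,242),(444,326),(545,74),(545,157),(540,243),(525,317)],11).round(1))
E
```

```text
nose 17.0
sleeve top [226.9 289.6] 160 [474.5 152.7  54. ]
sleeve scene [404.2 276.3] 95 [476.6 154.5  54. ]
nut top [279.1 287.4] 159 [477.8  76.8  36. ]
nut scene [375.2 248.1] 87 [480.2  78.5  36. ]
bush top [326.  283.9] 98 [482.   6.  46.]
bush scene [351.2 216.4] 48 [484.1   8.   46. ]
pinion top [369.6 281.7] 94 [485.  -59.9  38. ]
pinion scene [329.9 193.5] 39 [487.3 -57.6  38. ]
tray [[746.1, 76.2], [757.5, -203.6], [588.7, -210.0], [578.3, 68.1]] ctr [667.7 -67.3  11. ] len 279.1528843038642 yaw 0.0390687983621293
rack [[511.5, 184.9], [519.9, -94.5], [448.5, -96.0], [440.4, 182.2]] ctr [480.1  44.2  11. ] len 278.94225510397433 yaw 0.029480908043249338
pinion [320.47440945 241.36023622] 508 [485.9 -57.3  38. ]
bush [317.65210356 141.80582524] 618 [483.1   8.2  46. ]
nut [312.97991071  34.48772321] 896 [478.9  78.5  36. ]
[[ 576.8   71.7   11. ]
 [ 581.6    1.8   11. ]
 [ 585.5  -64.2   11. ]
 [ 591.9 -138.2   11. ]
 [ 661.3   76.    11. ]
 [ 664.9    8.5   11. ]
 [ 671.4  -63.4   11. ]
 [ 672.2 -133.2   11. ]]
```

step_arm:
  motion:
    - {"dx":4.5,"dy":0,"dz":60,"ax":0,"ay":0,"az":-1}
    - {"dx":4.5,"dy":0,"dz":100,"ax":0,"ay":0,"az":-1}
    - {"dx":4.5,"dy":0,"dz":120,"ax":0,"ay":0,"az":-1}
    - {"dx":4.5,"dy":0,"dz":120,"ax":0,"ay":0,"az":-1}

```text
time: 1.9
eef_pos: [484.4, -61.6, 30.0]
ee_rot: [0.697, 0.718, -0.001, -0.001]
force: [-0.2, 0.2, 0.0]
finger_gap: 0.702
grasp_force: 0.0
```

step_arm:
  motion:
    - {"dx":0,"dy":0,"dz":0,"ax":0,"ay":0,"az":0}
    - {"dx":0,"dy":0,"dz":0,"ax":0,"ay":0,"az":0}
    - {"dx":0,"dy":0,"dz":0,"ax":0,"ay":0,"az":0}
    - {"dx":0,"dy":0,"dz":0,"ax":0,"ay":0,"az":0}
  fingers: 1

```text
time: 2.4
eef_pos: [485.6, -61.3, 32.3]
ee_rot: [0.696, 0.718, 0.0, 0.001]
force: [-1.6, -4.7, 8.5]
finger_gap: 0.468
grasp_force: 61.3
```

```bash
python3 -c "
from h import *
im=r.capture('wrist');cv2.imwrite('pics/w2.png',im[:,:,::-1])"; python3 p.py 621.5 37 80 92
```

```text
t2.45 pos [485.6 -61.3  32.3] psi 91.8 tilt [ 0.002 -0.001] d [ 94.  138.9 -47.5] az -0.2 q6 -0.29 F [-2.4 -5.   7.5] gap 0.46 grip 61.26470516435802
```

View pics/w2.png

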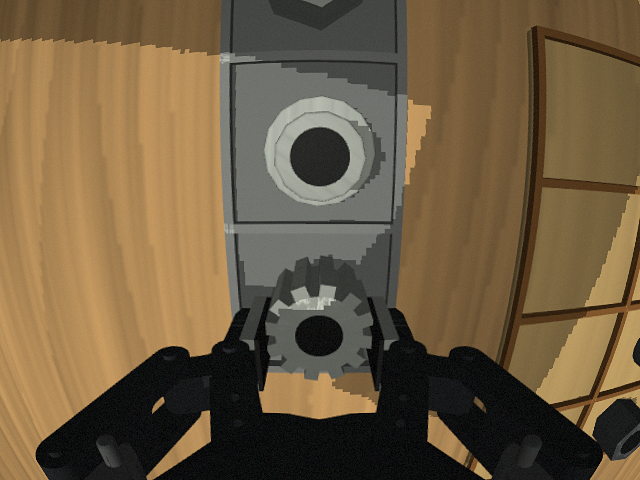

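step_arm:
  motion:
    - {"dx":0,"dy":0,"dz":-30,"ax":0,"ay":0,"az":0}
    - {"dx":0,"dy":0,"dz":-70,"ax":0,"ay":0,"az":0}
    - {"dx":50,"dy":70,"dz":-70,"ax":0,"ay":0,"az":0}
    - {"dx":94,"dy":139,"dz":-70,"ax":0,"ay":0,"az":0}
    - {"dx":94,"dy":139,"dz":-70,"ax":0,"ay":0,"az":0}

```text
time: 3.08
eef_pos: [623.1, 39.0, 102.1]
ee_rot: [0.696, 0.718, 0.001, 0.001]
force: [-0.3, -1.0, -2.7]
finger_gap: 0.465
grasp_force: 61.3
```

```bash
python3 -c "
from h import *
im=r.capture('wrist');cv2.imwrite('pics/w3.png',im[:,:,::-1])"; python3 p.py 621.5 37 34 92
```

```text
t3.12 pos [626.4  41.2 102.1] psi 91.9 tilt [0.005 0.   ] d [-4.  -5.3 68.1] az -0.1 q6 -0.07 F [-1.6  1.1 -2.3] gap 0.47 grip 61.401312220841646
```

View pics/w3.png

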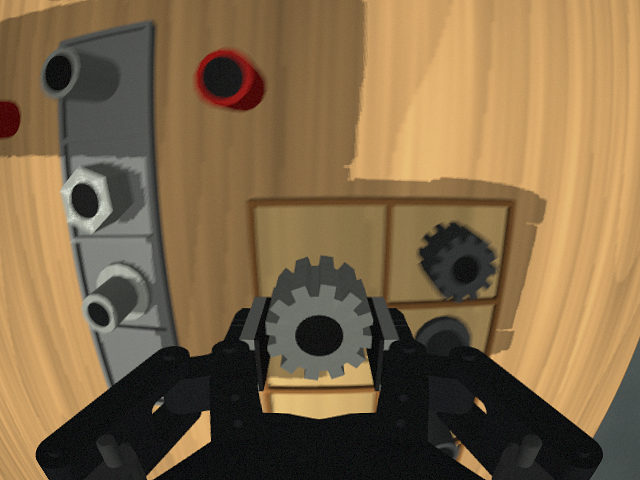

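The pinion is held upright, with its bore at (319,336). The tray's left edge corners are at (249,201) and (514,200). Next I check the bore's offset and the tray position.

```bash
python3 - <<'E'
from h import *
s=r.sense();print(s["eef_pos"],plane("wrist",[(319,336)],s["eef_pos"][2]+5.7).round(1)-s["eef_pos"])
print(plane("wrist",[(249,201),(388,203),(514,200),(388,303),(496,297),(266,388)],11).round(1))
E
python3 p.py 621.5 37 34 92
```

```text
[626.35942668  41.15916524 102.12512882] [[-1.15942668  3.84083476  5.67487118]]
[[583.   76.4  11. ]
 [665.8  77.8  11. ]
 [751.   84.7  11. ]
 [671.8  12.1  11. ]
 [750.2  16.1  11. ]
 [590.1 -61.1  11. ]]
t3.12 pos [626.4  41.2 102.1] psi 91.9 tilt [0.005 0.   ] d [-4.  -5.3 68.1] az -0.1 q6 -0.07 F [-1.6  1.1 -2.3] gap 0.47 grip 61.401312220841646
```

step_arm:
  motion:
    - {"dx":-6,"dy":-4,"dz":35,"ax":0,"ay":0,"az":0}
    - {"dx":-6,"dy":-4,"dz":60,"ax":0,"ay":0,"az":0}
    - {"dx":-6,"dy":-4,"dz":66,"ax":0,"ay":0,"az":0}
    - {"dx":-6,"dy":-4,"dz":66,"ax":0,"ay":0,"az":0}

```text
time: 3.62
eef_pos: [617.7, 31.2, 35.6]
ee_rot: [0.696, 0.718, 0.0, 0.0]
force: [-0.8, 0.8, -1.3]
finger_gap: 0.466
grasp_force: 61.4
```

```bash
python3 p.py 622 34.5 32.5 92
```

```text
t3.62 pos [617.7  31.2  35.6] psi 91.8 tilt [ 0. -0.] d [3.1 4.4 3.1] az -0.2 q6 -0.09 F [-0.8  0.8 -1.3] gap 0.47 grip 61.39289994724095
```

step_arm:
  motion:
    - {"dx":3,"dy":4,"dz":1,"ax":0,"ay":0,"az":0}
    - {"dx":3,"dy":4,"dz":2.8,"ax":0,"ay":0,"az":0}
    - {"dx":3,"dy":4,"dz":2.8,"ax":0,"ay":0,"az":0}

```text
time: 4.0
eef_pos: [621.4, 34.5, 32.4]
ee_rot: [0.696, 0.718, 0.0, 0.0]
force: [0.4, -0.3, -1.8]
finger_gap: 0.464
grasp_force: 61.4
```

```bash
python3 p.py 622 34.5 32.3 92
```

```text
t4.00 pos [621.4  34.5  32.4] psi 91.8 tilt [ 0. -0.] d [-0.   0.6  0.1] az -0.2 q6 -0.08 F [ 0.4 -0.3 -1.8] gap 0.46 grip 61.39512467198074
```

step_arm:
  motion:
    - {"dx":0,"dy":0,"dz":0.5,"ax":0,"ay":0,"az":0}
    - {"dx":0,"dy":0,"dz":1.2,"ax":0,"ay":0,"az":0}
    - {"dx":0,"dy":0,"dz":1.2,"ax":0,"ay":0,"az":0}

```text
time: 4.38
eef_pos: [621.4, 34.5, 32.3]
ee_rot: [0.696, 0.718, 0.0, 0.0]
force: [-4.4, 0.5, 11.8]
finger_gap: 0.463
grasp_force: 62.9
```

step_arm:
  motion:
    - {"dx":0,"dy":0,"dz":0,"ax":0,"ay":0,"az":0}
    - {"dx":0,"dy":0,"dz":0,"ax":0,"ay":0,"az":0}
    - {"dx":0,"dy":0,"dz":-20,"ax":0,"ay":0,"az":0}
    - {"dx":0,"dy":0,"dz":-80,"ax":0,"ay":0,"az":0}
    - {"dx":0,"dy":0,"dz":-80,"ax":0,"ay":0,"az":0}
  fingers: -0.4

```text
time: 5.0
eef_pos: [623.3, 34.4, 116.4]
ee_rot: [0.696, 0.718, 0.003, 0.003]
force: [-0.4, -0.3, -0.4]
finger_gap: 0.701
grasp_force: 0.0
```

```bash
python3 p.py 483.2 7.8 112 92
```

```text
t5.00 pos [623.3  34.4 116.4] psi 91.8 tilt [ 0.008 -0.   ] d [ -22.3 -140.9    3.2] az -0.2 q6 -0.08 F [-0.4 -0.3 -0.4] gap 0.70 grip 0.0
```

step_arm:
  motion:
    - {"dx":-22.5,"dy":-139,"dz":0,"ax":0,"ay":0,"az":0}
    - {"dx":-22.5,"dy":-139,"dz":0,"ax":0,"ay":0,"az":0}
    - {"dx":-22.5,"dy":-139,"dz":0,"ax":0,"ay":0,"az":0}
    - {"dx":-22.5,"dy":-139,"dz":0,"ax":0,"ay":0,"az":0}
    - {"dx":-22.5,"dy":-139,"dz":0,"ax":0,"ay":0,"az":0}

```text
time: 5.62
eef_pos: [484.8, 7.7, 111.2]
ee_rot: [0.696, 0.718, 0.001, 0.001]
force: [-0.1, 0.7, 0.2]
finger_gap: 0.701
grasp_force: 0.0
```

```bash
python3 -c "
from h import *
im=r.capture('wrist');cv2.imwrite('pics/w4.png',im[:,:,::-1])"; python3 p.py 483.2 7.8 35 92
```

```text
t5.67 pos [484.6   7.7 111.1] psi 91.8 tilt [ 0.001 -0.   ] d [ 0.1 -1.5 76.1] az -0.2 q6 -0.15 F [-0.1 -0.4 -0.4] gap 0.70 grip 0.0
```

View pics/w4.png

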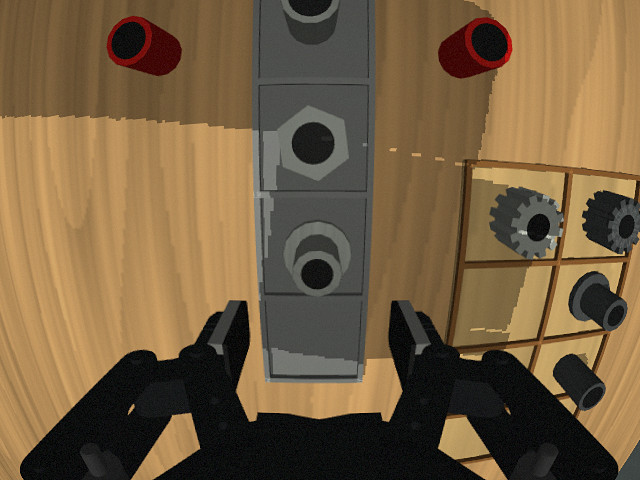

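The new pinion stands upright in the front-left bay (538,228). The bush bore (317,273) lies centred between the fingers, and the nut bore is at (313,143). I descend and grip the bush.

step_arm:
  motion:
    - {"dx":0.5,"dy":-1,"dz":40,"ax":0,"ay":0,"az":0}
    - {"dx":0.5,"dy":-1,"dz":70,"ax":0,"ay":0,"az":0}
    - {"dx":0.5,"dy":-1,"dz":76,"ax":0,"ay":0,"az":0}
    - {"dx":0.5,"dy":-1,"dz":76,"ax":0,"ay":0,"az":0}

```text
time: 6.18
eef_pos: [482.7, 8.2, 35.1]
ee_rot: [0.696, 0.718, -0.0, -0.0]
force: [0.3, -0.4, -0.3]
finger_gap: 0.697
grasp_force: 0.0
```

step_arm:
  motion:
    - {"dx":0,"dy":0,"dz":0,"ax":0,"ay":0,"az":0}
    - {"dx":0,"dy":0,"dz":0,"ax":0,"ay":0,"az":0}
    - {"dx":0,"dy":0,"dz":0,"ax":0,"ay":0,"az":0}
    - {"dx":0,"dy":0,"dz":0,"ax":0,"ay":0,"az":0}
    - {"dx":0,"dy":0,"dz":0,"ax":0,"ay":0,"az":0}
  fingers: 1

```text
time: 6.8
eef_pos: [482.6, 8.1, 36.2]
ee_rot: [0.696, 0.718, 0.001, 0.001]
force: [-0.5, 0.4, 7.7]
finger_gap: 0.308
grasp_force: 58.5
```

```bash
python3 p.py 624.5 -33 100 92
```

```text
t6.80 pos [482.6   8.1  36.2] psi 91.8 tilt [ 0.002 -0.   ] d [-45.5 140.7 -63.5] az -0.2 q6 -0.15 F [-0.5  0.4  7.7] gap 0.31 grip 58.49190652370453
```

step_arm:
  motion:
    - {"dx":0,"dy":0,"dz":-30,"ax":0,"ay":0,"az":0}
    - {"dx":0,"dy":0,"dz":-70,"ax":0,"ay":0,"az":0}
    - {"dx":-20,"dy":60,"dz":-70,"ax":0,"ay":0,"az":0}
    - {"dx":-38,"dy":120,"dz":-70,"ax":0,"ay":0,"az":0}
    - {"dx":-45,"dy":141,"dz":-70,"ax":0,"ay":0,"az":0}

```text
time: 7.42
eef_pos: [627.2, -33.5, 105.9]
ee_rot: [0.696, 0.718, 0.001, 0.001]
force: [-0.3, 0.1, -1.8]
finger_gap: 0.307
grasp_force: 59.5
```

step_arm:
  motion:
    - {"dx":0,"dy":0,"dz":0,"ax":0,"ay":0,"az":0}
    - {"dx":0,"dy":0,"dz":35,"ax":0,"ay":0,"az":0}
    - {"dx":0,"dy":0,"dz":60,"ax":0,"ay":0,"az":0}
    - {"dx":0,"dy":0,"dz":65,"ax":0,"ay":0,"az":0}
    - {"dx":0,"dy":0,"dz":65,"ax":0,"ay":0,"az":0}

```text
time: 8.05
eef_pos: [624.1, -32.3, 40.7]
ee_rot: [0.696, 0.718, -0.0, 0.0]
force: [0.1, 0.7, -1.0]
finger_gap: 0.311
grasp_force: 59.5
```

```bash
python3 p.py 624.5 -32.5 36 92
```

```text
t8.05 pos [624.1 -32.3  40.7] psi 91.8 tilt [ 0. -0.] d [-0.2  0.4  4.7] az -0.2 q6 -0.19 F [ 0.1  0.7 -1. ] gap 0.31 grip 59.52910780906677
```

step_arm:
  motion:
    - {"dx":0,"dy":0,"dz":2.5,"ax":0,"ay":0,"az":0}
    - {"dx":0,"dy":0,"dz":4,"ax":0,"ay":0,"az":0}
    - {"dx":0,"dy":0,"dz":5,"ax":0,"ay":0,"az":0}
    - {"dx":0,"dy":0,"dz":5,"ax":0,"ay":0,"az":0}

```text
time: 8.55
eef_pos: [624.6, -32.5, 36.2]
ee_rot: [0.696, 0.718, 0.0, 0.0]
force: [-3.2, -0.0, 9.1]
finger_gap: 0.3
grasp_force: 60.7
```

step_arm:
  motion:
    - {"dx":0,"dy":0,"dz":0,"ax":0,"ay":0,"az":0}
    - {"dx":0,"dy":0,"dz":0,"ax":0,"ay":0,"az":0}
    - {"dx":0,"dy":0,"dz":0,"ax":0,"ay":0,"az":0}
    - {"dx":0,"dy":0,"dz":-25,"ax":0,"ay":0,"az":0}
    - {"dx":0,"dy":0,"dz":-75,"ax":0,"ay":0,"az":0}
  fingers: -0.4

```text
time: 9.18
eef_pos: [623.6, -32.4, 109.1]
ee_rot: [0.696, 0.718, -0.001, -0.002]
force: [-0.0, -0.3, 0.6]
finger_gap: 0.697
grasp_force: 0.0
```

```bash
python3 p.py 479 78.2 110 92.7
```

```text
t9.18 pos [623.6 -32.4 109.1] psi 91.8 tilt [-0.004  0.001] d [ 115.  -141.1   -0.3] az -0.9 q6 -0.19 F [-0.  -0.3  0.6] gap 0.70 grip 0.0
```

step_arm:
  motion:
    - {"dx":115,"dy":-142,"dz":0,"ax":0,"ay":0,"az":-1}
    - {"dx":115,"dy":-142,"dz":0,"ax":0,"ay":0,"az":-1}
    - {"dx":115,"dy":-142,"dz":0,"ax":0,"ay":0,"az":-1}
    - {"dx":115,"dy":-142,"dz":0,"ax":0,"ay":0,"az":-1}
    - {"dx":115,"dy":-142,"dz":0,"ax":0,"ay":0,"az":-1}

```text
time: 9.8
eef_pos: [479.7, 78.1, 110.3]
ee_rot: [0.69, 0.724, 0.0, 0.0]
force: [0.5, -0.5, -0.4]
finger_gap: 0.701
grasp_force: 0.0
```

```bash
python3 -c "
from h import *
im=r.capture('wrist');cv2.imwrite('pics/w5.png',im[:,:,::-1])"; python3 p.py 479 78.2 31 92.7
```

```text
t9.85 pos [480.   77.8 110.1] psi 92.7 tilt [ 0.001 -0.   ] d [ 0.5 -1.  79.1] az 0.0 q6 -0.02 F [-0.2  0.2  0.3] gap 0.70 grip 0.0
```

View pics/w5.png

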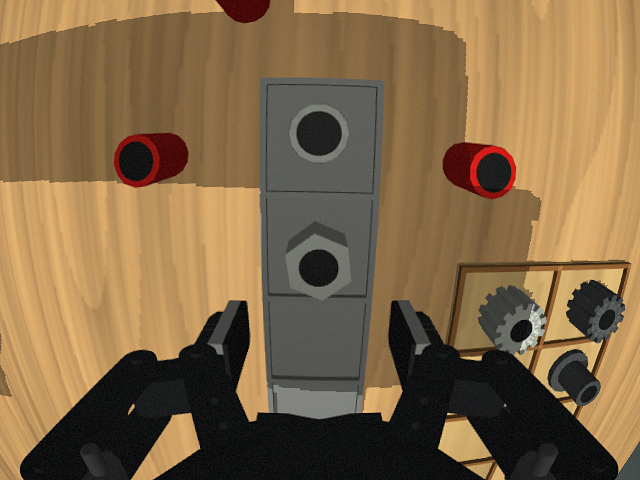

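The nut bore (318,268) is centred, its left and right flats face the pads, and the pinion still stands. The sleeve bore is at (318,132). I descend on the nut.

step_arm:
  motion:
    - {"dx":0.5,"dy":-0.7,"dz":40,"ax":0,"ay":0,"az":0}
    - {"dx":0.5,"dy":-0.7,"dz":72,"ax":0,"ay":0,"az":0}
    - {"dx":0.5,"dy":-0.7,"dz":80,"ax":0,"ay":0,"az":0}
    - {"dx":0.5,"dy":-0.7,"dz":80,"ax":0,"ay":0,"az":0}

```text
time: 10.35
eef_pos: [478.7, 78.1, 29.9]
ee_rot: [0.69, 0.724, -0.0, -0.0]
force: [-0.2, -0.3, 0.4]
finger_gap: 0.701
grasp_force: 0.0
```

step_arm:
  motion:
    - {"dx":0,"dy":0,"dz":0,"ax":0,"ay":0,"az":0}
    - {"dx":0,"dy":0,"dz":0,"ax":0,"ay":0,"az":0}
    - {"dx":0,"dy":0,"dz":0,"ax":0,"ay":0,"az":0}
    - {"dx":0,"dy":0,"dz":0,"ax":0,"ay":0,"az":0}
    - {"dx":0,"dy":0,"dz":0,"ax":0,"ay":0,"az":0}
  fingers: 1

```text
time: 10.98
eef_pos: [478.9, 78.5, 31.4]
ee_rot: [0.69, 0.724, 0.001, 0.001]
force: [-0.4, -0.7, 5.9]
finger_gap: 0.414
grasp_force: 59.5
```

```bash
python3 p.py 630.5 -172 100 92.7
```

```text
t10.97 pos [478.9  78.5  31.4] psi 92.8 tilt [ 0.002 -0.   ] d [-257.5  139.5  -68.2] az 0.1 q6 -0.02 F [-0.4 -0.7  5.9] gap 0.41 grip 59.500545831397176
```

step_arm:
  motion:
    - {"dx":0,"dy":0,"dz":-40,"ax":0,"ay":0,"az":0}
    - {"dx":-20,"dy":11,"dz":-80,"ax":0,"ay":0,"az":0}
    - {"dx":-70,"dy":40,"dz":-80,"ax":0,"ay":0,"az":0}
    - {"dx":-125,"dy":68,"dz":-80,"ax":0,"ay":0,"az":0}
    - {"dx":-180,"dy":98,"dz":-80,"ax":0,"ay":0,"az":0}

```text
time: 11.6
eef_pos: [585.6, -98.1, 111.3]
ee_rot: [0.69, 0.724, 0.0, 0.001]
force: [0.6, 0.6, -2.2]
finger_gap: 0.417
grasp_force: 61.0
```

step_arm:
  motion:
    - {"dx":-50,"dy":27,"dz":0,"ax":0,"ay":0,"az":0}
    - {"dx":-77,"dy":41.5,"dz":0,"ax":0,"ay":0,"az":0}
    - {"dx":-77,"dy":41.5,"dz":0,"ax":0,"ay":0,"az":0}
    - {"dx":-77,"dy":41.5,"dz":40,"ax":0,"ay":0,"az":0}
    - {"dx":-77,"dy":41.5,"dz":60,"ax":0,"ay":0,"az":0}

```text
time: 12.22
eef_pos: [628.9, -170.3, 49.0]
ee_rot: [0.69, 0.724, -0.0, -0.001]
force: [1.2, -0.4, -1.8]
finger_gap: 0.417
grasp_force: 60.9
```

```bash
python3 p.py 630.5 -172 31.4 92.7
```

```text
t12.22 pos [ 628.9 -170.3   49. ] psi 92.8 tilt [-0.002  0.001] d [-1.8  1.5 17.6] az 0.1 q6 -0.41 F [ 1.2 -0.4 -1.8] gap 0.42 grip 60.93307910487056
```

step_arm:
  motion:
    - {"dx":-1,"dy":1,"dz":8,"ax":0,"ay":0,"az":0}
    - {"dx":-1,"dy":1,"dz":13,"ax":0,"ay":0,"az":0}
    - {"dx":-1,"dy":1,"dz":15,"ax":0,"ay":0,"az":0}
    - {"dx":-1,"dy":1,"dz":15,"ax":0,"ay":0,"az":0}

```text
time: 12.72
eef_pos: [631.1, -172.3, 35.6]
ee_rot: [0.69, 0.724, 0.0, 0.0]
force: [1.1, -1.2, -1.4]
finger_gap: 0.418
grasp_force: 60.9
```

step_arm:
  motion:
    - {"dx":0,"dy":0,"dz":2,"ax":0,"ay":0,"az":0}
    - {"dx":0,"dy":0,"dz":3.5,"ax":0,"ay":0,"az":0}
    - {"dx":0,"dy":0,"dz":4.8,"ax":0,"ay":0,"az":0}
    - {"dx":0,"dy":0,"dz":4.8,"ax":0,"ay":0,"az":0}

```text
time: 13.22
eef_pos: [631.0, -172.3, 31.4]
ee_rot: [0.69, 0.724, 0.0, 0.0]
force: [-4.6, 1.8, 10.4]
finger_gap: 0.418
grasp_force: 62.2
```

Contact, so I release and fetch the sleeve.

step_arm:
  motion:
    - {"dx":0,"dy":0,"dz":0,"ax":0,"ay":0,"az":0}
    - {"dx":0,"dy":0,"dz":0,"ax":0,"ay":0,"az":0}
    - {"dx":0,"dy":0,"dz":0,"ax":0,"ay":0,"az":0}
    - {"dx":0,"dy":0,"dz":-25,"ax":0,"ay":0,"az":0}
    - {"dx":0,"dy":0,"dz":-85,"ax":0,"ay":0,"az":0}
  fingers: -0.4

```text
time: 13.85
eef_pos: [629.9, -171.9, 113.6]
ee_rot: [0.69, 0.724, -0.001, -0.002]
force: [-0.2, -0.5, 0.9]
finger_gap: 0.696
grasp_force: 0.0
```

```bash
python3 p.py 475.6 153.7 120 92.7
```

```text
t13.85 pos [ 629.9 -171.9  113.6] psi 92.8 tilt [-0.005  0.002] d [ 332.6 -138.4   -5. ] az 0.1 q6 -0.42 F [-0.2 -0.5  0.9] gap 0.70 grip 0.0
```

step_arm:
  motion:
    - {"dx":333,"dy":-139.5,"dz":-5,"ax":0,"ay":0,"az":0}
    - {"dx":333,"dy":-139.5,"dz":-5,"ax":0,"ay":0,"az":0}
    - {"dx":333,"dy":-139.5,"dz":-5,"ax":0,"ay":0,"az":0}
    - {"dx":333,"dy":-139.5,"dz":-5,"ax":0,"ay":0,"az":0}
    - {"dx":333,"dy":-139.5,"dz":-5,"ax":0,"ay":0,"az":0}

```text
time: 14.48
eef_pos: [495.5, 111.3, 119.7]
ee_rot: [0.69, 0.724, 0.0, 0.0]
force: [0.5, -0.2, 0.0]
finger_gap: 0.701
grasp_force: 0.0
```

```bash
python3 p.py 475.6 153.7 120 92.7
```

```text
t14.47 pos [495.5 111.3 119.7] psi 92.7 tilt [ 0. -0.] d [ 43.3 -17.9  -0.4] az 0.0 q6 0.04 F [ 0.5 -0.2  0. ] gap 0.70 grip 0.0
```

step_arm:
  motion:
    - {"dx":42,"dy":-17.5,"dz":0,"ax":0,"ay":0,"az":0}
    - {"dx":42,"dy":-17.5,"dz":0,"ax":0,"ay":0,"az":0}
    - {"dx":42,"dy":-17.5,"dz":0,"ax":0,"ay":0,"az":0}

```text
time: 14.85
eef_pos: [477.3, 150.8, 119.6]
ee_rot: [0.69, 0.724, 0.0, 0.0]
force: [0.5, -0.5, -0.1]
finger_gap: 0.702
grasp_force: 0.0
```

```bash
python3 -c "
from h import *
im=r.capture('wrist');cv2.imwrite('pics/w6.png',im[:,:,::-1])
g=im[150:330,250:390].max(2);m=(g<50).astype(np.uint8);n,l,s,c=cv2.connectedComponentsWithStats(m)
for i in range(1,n):
  if s[i][4]>200: p=c[i]+[250,150];print(p,s[i][4],plane('wrist',[p],54))"; python3 p.py 475.6 153.7 36 92.7
```

```text
[316.59226714 267.85413005] 1138 [[474.98911055 154.20455783  54.        ]]
t14.90 pos [477.5 150.3 119.5] psi 92.7 tilt [ 0. -0.] d [ 3.5 -1.7 83.5] az 0.0 q6 0.13 F [ 0.4 -0.5  0.1] gap 0.70 grip 0.0
```

View pics/w6.png

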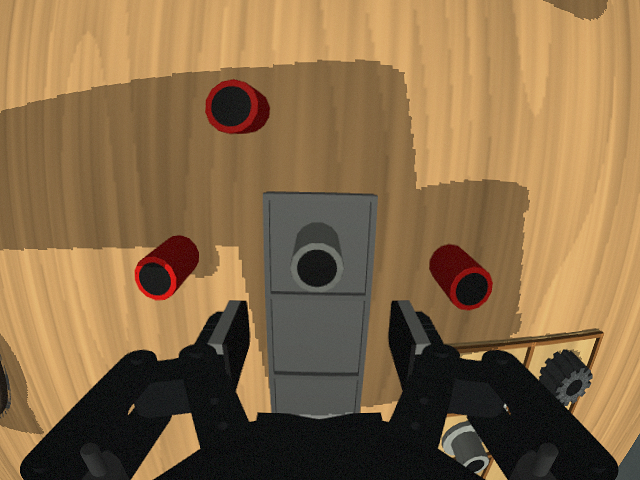

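The sleeve bore (317,268) maps to (475, 154), matching the estimate. The red ones are clear of the fingers. I descend and grip.

step_arm:
  motion:
    - {"dx":3,"dy":-1.5,"dz":40,"ax":0,"ay":0,"az":0}
    - {"dx":3,"dy":-1.5,"dz":75,"ax":0,"ay":0,"az":0}
    - {"dx":3,"dy":-1.5,"dz":84,"ax":0,"ay":0,"az":0}
    - {"dx":3,"dy":-1.5,"dz":84,"ax":0,"ay":0,"az":0}

```text
time: 15.4
eef_pos: [475.7, 153.2, 35.5]
ee_rot: [0.69, 0.724, -0.0, -0.0]
force: [-0.3, -0.1, 1.2]
finger_gap: 0.7
grasp_force: 0.0
```

step_arm:
  motion:
    - {"dx":0,"dy":0,"dz":0,"ax":0,"ay":0,"az":0}
    - {"dx":0,"dy":0,"dz":0,"ax":0,"ay":0,"az":0}
    - {"dx":0,"dy":0,"dz":0,"ax":0,"ay":0,"az":0}
    - {"dx":0,"dy":0,"dz":0,"ax":0,"ay":0,"az":0}
    - {"dx":0,"dy":0,"dz":0,"ax":0,"ay":0,"az":0}
  fingers: 1

```text
time: 16.02
eef_pos: [475.8, 153.9, 36.8]
ee_rot: [0.69, 0.724, 0.001, 0.001]
force: [0.0, -2.2, 6.3]
finger_gap: 0.337
grasp_force: 58.6
```

```bash
python3 p.py 627.5 -102.5 120 92.7
```

```text
t16.02 pos [475.8 153.9  36.8] psi 92.8 tilt [0.002 0.   ] d [-263.4  139.3  -83. ] az 0.1 q6 0.13 F [ 0.  -2.2  6.3] gap 0.34 grip 58.63431394100189
```

step_arm:
  motion:
    - {"dx":0,"dy":0,"dz":-40,"ax":0,"ay":0,"az":0}
    - {"dx":-20,"dy":11,"dz":-83,"ax":0,"ay":0,"az":0}
    - {"dx":-75,"dy":40,"dz":-83,"ax":0,"ay":0,"az":0}
    - {"dx":-130,"dy":68,"dz":-83,"ax":0,"ay":0,"az":0}
    - {"dx":-185,"dy":98,"dz":-83,"ax":0,"ay":0,"az":0}

```text
time: 16.65
eef_pos: [582.8, -27.8, 119.7]
ee_rot: [0.69, 0.724, 0.0, 0.001]
force: [0.2, 0.8, -1.4]
finger_gap: 0.333
grasp_force: 59.4
```

step_arm:
  motion:
    - {"dx":-50,"dy":27,"dz":0,"ax":0,"ay":0,"az":0}
    - {"dx":-77,"dy":41,"dz":0,"ax":0,"ay":0,"az":0}
    - {"dx":-77,"dy":41,"dz":0,"ax":0,"ay":0,"az":0}
    - {"dx":-77,"dy":41,"dz":40,"ax":0,"ay":0,"az":0}
    - {"dx":-77,"dy":41,"dz":60,"ax":0,"ay":0,"az":0}

```text
time: 17.27
eef_pos: [625.7, -100.1, 57.5]
ee_rot: [0.69, 0.724, -0.0, -0.001]
force: [0.8, -0.1, -1.0]
finger_gap: 0.333
grasp_force: 59.4
```

step_arm:
  motion:
    - {"dx":0,"dy":0,"dz":8,"ax":0,"ay":0,"az":0}
    - {"dx":0,"dy":0,"dz":15,"ax":0,"ay":0,"az":0}
    - {"dx":0,"dy":0,"dz":18,"ax":0,"ay":0,"az":0}
    - {"dx":0,"dy":0,"dz":18,"ax":0,"ay":0,"az":0}

```text
time: 17.77
eef_pos: [626.9, -101.0, 40.9]
ee_rot: [0.69, 0.724, 0.0, 0.0]
force: [0.7, -0.1, -1.5]
finger_gap: 0.336
grasp_force: 59.4
```

```bash
python3 p.py 627.5 -102.5 36.8 92.7
```

```text
t17.77 pos [ 626.9 -101.    40.9] psi 92.8 tilt [ 0.001 -0.   ] d [-1.5  0.6  4.1] az 0.1 q6 -0.31 F [ 0.7 -0.1 -1.5] gap 0.34 grip 59.42418336868286
```

step_arm:
  motion:
    - {"dx":-1.5,"dy":0.5,"dz":2,"ax":0,"ay":0,"az":0}
    - {"dx":-1.5,"dy":0.5,"dz":3.5,"ax":0,"ay":0,"az":0}
    - {"dx":-1.5,"dy":0.5,"dz":4.7,"ax":0,"ay":0,"az":0}
    - {"dx":-1.5,"dy":0.5,"dz":4.7,"ax":0,"ay":0,"az":0}

```text
time: 18.27
eef_pos: [627.4, -102.6, 36.8]
ee_rot: [0.69, 0.724, 0.0, 0.0]
force: [-3.5, 0.5, 8.7]
finger_gap: 0.334
grasp_force: 60.6
```

Contact. I release, rise, and pull back toward the robot to clear the view.

step_arm:
  motion:
    - {"dx":0,"dy":0,"dz":0,"ax":0,"ay":0,"az":0}
    - {"dx":0,"dy":0,"dz":0,"ax":0,"ay":0,"az":0}
    - {"dx":0,"dy":0,"dz":0,"ax":0,"ay":0,"az":0}
    - {"dx":0,"dy":0,"dz":-25,"ax":0,"ay":0,"az":0}
    - {"dx":0,"dy":0,"dz":-85,"ax":0,"ay":0,"az":0}
  fingers: -0.4

```text
time: 18.9
eef_pos: [626.2, -102.3, 119.4]
ee_rot: [0.69, 0.724, -0.001, -0.002]
force: [0.3, 0.1, 0.9]
finger_gap: 0.696
grasp_force: 0.0
```

step_arm:
  motion:
    - {"dx":0,"dy":0,"dz":-60,"ax":0,"ay":0,"az":0}
    - {"dx":-62,"dy":-10,"dz":-60,"ax":0,"ay":0,"az":0}
    - {"dx":-124,"dy":-20,"dz":-60,"ax":0,"ay":0,"az":0}
    - {"dx":-184,"dy":-30,"dz":-60,"ax":0,"ay":0,"az":0}
    - {"dx":-240,"dy":-40,"dz":-60,"ax":0,"ay":0,"az":0}

```text
time: 19.52
eef_pos: [598.4, -346.2, 180.8]
ee_rot: [0.69, 0.724, -0.0, 0.0]
force: [1.5, -0.1, 0.3]
finger_gap: 0.697
grasp_force: 0.0
```

```bash
python3 -c "
from h import *
im=r.capture('top')[90:250,240:480,::-1];cv2.imwrite('pics/t2.png',cv2.resize(im,None,fx=3.3,fy=3.3,interpolation=cv2.INTER_CUBIC))"
```

```text
(no output)
```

View pics/t2.png

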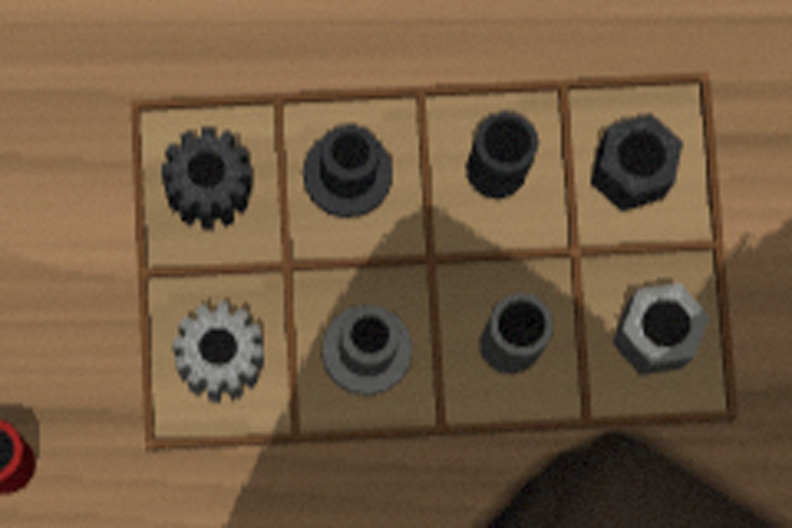

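All four new parts stand upright near the middle of the front bays: pinion (218,347), bush (367,345), sleeve (518,330) and nut (663,325). Each is in line with its old counterpart, and the old row is undisturbed. The gripper touches nothing.

step_arm:
  motion:
    - {"dx":0,"dy":0,"dz":0,"ax":0,"ay":0,"az":0}
    - {"dx":0,"dy":0,"dz":0,"ax":0,"ay":0,"az":0}
    - {"dx":0,"dy":0,"dz":0,"ax":0,"ay":0,"az":0}

```text
time: 19.95
eef_pos: [599.3, -342.9, 181.0]
ee_rot: [0.689, 0.724, -0.0, -0.0]
force: [0.2, -0.8, 0.2]
finger_gap: 0.702
grasp_force: 0.0
```

```bash
python3 -c "
from rig import r
print(r.sign_off())"
```

```text
the job is handed in; nothing more can be done
None
```

The four new parts (pinion, bush, sleeve, nut, left to right) stand upright in the front bays before their old counterparts, the old row and red look-alikes were left alone, and the job was handed in at about 20 s.

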